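Latch the gate of the turning-blank store

TASK

Shut the slatted gate of the blank store and latch it: by the thumb tab lift the latch bar well clear before the gate gets to the post, carry the raised bar over the catch's front lip until it leans lightly on the back plate (some 5 to 10 N), then let the bar down fully into the slot and let go. Do not ram or force the bar against any part of the catch (15 N is too much), and leave the other things on the bench and in the store where they are.

Things in the scene. Friction and masses are not known exactly. Their poses are not given: they have to be found in the camera images.
- pen: Plywood blank store, a three-sided pen about 240 x 340 mm and 110 mm high, fixed to the bench. Its open front looks to its own -x. Its origin lies at bench height on the vertical hinge axis of the gate; axes: z up, shut gate runs from the origin along -y.
- gate (a joint): Swing angle (rad) of the slatted timber gate (18 mm thick, 255 mm long, top edge 127 mm above the bench). At 0 it lies along the pen's -y; grows as its free end swings out to the pen's -x. Slightly stiff hinge: it stays where it is left. Latched, it reads between -0.06 and +0.07, depending on how the catch is set.
- latch_bar (a joint): Angle (rad) of the steel latch bar on the gate's outer face (8 mm thick, 16 mm high, 160 g). 0: level, on its rest; grows to 0.6 as its tip rises. It falls by its own weight. At 0.085 it is level with the catch lip's top, 0.2 is well clear, above about 0.3 it begins to pass over the back plate.
- latch_pivot (a point): Pivot of the latch bar, on the bar's middle line: 95 mm from the hinge axis along the gate, 115 mm above the bench, 19 mm out (towards the open side) from the gate's middle plane. The pivot axis is level and square to the gate.
- bar_tip (a point): Middle of the latch bar's free end, 190 mm from the pivot, so 285 mm from the hinge axis along the gate. This end goes into the catch.
- tab_grip (a point): Grip point on the bar's upright thumb tab, a flat plate with a round head: 10 mm thick square to the gate, 26 mm wide along it, rising 73 mm above the bar's middle line. Point: 100 mm from the pivot towards the tip, 52 mm above the middle line (167 mm above the bench when down). Pinch from above across the 10 mm. Bar axes: y back to the pivot, x square to the gate, into the pen.
- post: Timber latch post, 100 x 45 mm, 78 mm high, fixed beside the shut gate's free end; its origin and axes are the same as the pen's (origin on the hinge axis at bench height), the timber itself is centred at x = -25, y = -287 mm.
- post_top (a point): Nominal middle of the catch's slot, 85 mm above the bench. Steel catch, 34 mm wide, seen from the opening: square rigid lip 24 mm thick, top 121 mm above the bench (the bar cannot ride up it); slot 11.5 mm wide, floor at 104 mm; upright back plate, top at 175 mm. The catch on the post is adjustable; see the next entry.
- catch_line (a point): Where the back plate's face nominally is, 140 mm above the bench: the bar meets it with the gate at 0. The catch is really set anywhere up to 14 mm nearer or farther along the pen's x; this point does not show it, it must be felt with the raised bar. The plate rests on damped rubber: yields 4 mm at 3 N per mm, then is solid.
- blank_a: Bystander: turned maple cylinder standing in the pen, 72 mm diameter, 95 mm high; origin under its centre.
- blank_b: Bystander: turned cylinder standing in the pen, 56 mm diameter, 80 mm high; origin under its centre.
- bowl_blank: Bystander: round bowl blank, 94 mm diameter, 45 mm high, on the bench beyond the post; origin under its centre.
- sanding_block: Bystander: cork block 70 x 45 x 30 mm beside the hinge post; origin under its centre.
- mallet: Bystander: wooden mallet lying on the bench, head 64 mm diameter by 110 mm, about 260 mm long; origin under the handle.
- gouge: Bystander: turning gouge lying on the bench, about 400 mm long; origin under the ferrule.
- finish_tin: Bystander: bare metal tin, 80 mm diameter, 110 mm high; origin under its centre.
There are look-alikes about, which are no part of the job. What is shaped like the post but red or yellow is not meant.

How it is judged:
By the outcome, as a careful person would: the job done as asked, in the order asked, and still so for the second after the job is handed in, with the robot touching nothing.
It also fails if it takes over 58 s, if anything falls off the work surface, if the arm or the gripper's body presses on something with over 40 N, if the wrist force passes 120 N, or if a joint passes its speed limit or range.

ROBOT

A 6-joint arm with a two-finger parallel gripper is mounted at the origin on the work surface. World frame = base frame: x ahead of the robot, y to its left, z up, the work surface at z = 0. Lengths are in m, angles in rad, forces in N, time in s.
With the tool pointing down it reaches from about 0.35 to 0.775 m from the base axis. Payload 5.5 kg.
Tool frame: the origin (TCP) lies at the very end of the fingers, on their centre line; the grasp point (between the pads) lies 19 mm behind it (grip_point_offset is the distance from the TCP to the grasp point, in m); z points along the fingers, y is the direction in which the jaws open and shut (so a half turn about z gives the same grasp; the last joint's range is limited). The gripper opens to 85 mm and grips with 20 to 120 N. Pads are 22 mm wide; open, the fingers measure 114 mm over their backs; the gripper's body (76 mm by 85 mm) begins 54 mm behind the grasp point. The pads swing forward as they close: fully open they stand 13 mm farther back than shut.
Start: joints at [1.093, 0.313, 0.046, 1.304, 0, 1.431], TCP at [0.191, 0.543, 0.231] pointing down, gripper open.
Joint ranges: [-2.76, 2.76], [-0.86, 1.69], [-1.03, 1.26], [-2.2, 2.34], [-1.47, 1.5], [-3.14, 3.14]. Speed limits (rad/s): [2.57, 2.57, 3.14, 3.14, 3.14, 3.14].

INTERFACE

Orientations are given as a unit quaternion [w, x, y, z].
In Python, from workcell import * gives the robot as it stands.
- The arm moves only by the shell command python3 -m crank 'ROWS' [OPENING] [FORCE]. ROWS is a JSON object of lists of equal length, an entry for each row: "travel": the shift along the tool's x, y, z in units of 40 mm (1.0 is 40 mm), a list of three; "turn": the turn about the tool's z in rad. In form: {"travel": [[x, y, z], ...], "turn": [turn, ...]}. A call has 1 to 5 rows; each row is the pose to reach, as a shift and turn from the pose commanded when the call began, along the tool's axes at that moment; what a row does not reach only later rows make up. A row lasts 1/12 s, in which the tool goes at most 41.7 mm and 7.16 degrees, less where a joint would pass 70% of its speed; a pose out of reach is approached as far as the arm can. A call with a gripper value outside its range is refused whole. OPENING is the finger opening in mm, from 0 to 85.4, set as the call begins (- or left out, the last holds). The fingers move at their own pace and stop on an object; FORCE is the grip in N (left out, the last holds). Time passes only in rows, so rows that repeat a pose let the fingers close. It gives the time, the measured TCP pose, the force and the opening at its end, in the units of the state.
- get_state(): the state, without advancing time (a new reading comes with each control period).
- read_camera(name): name is "side" or "top"; returns a dict with "image" (400x640x3 uint8, red, green, blue), "K" (3x3 intrinsics, pixels), "R" (3x3) and "t" (3): a world point X has camera coordinates R X + t. Camera axes: x right, y down, z forward; pixel columns grow to the right and rows downward; lengths in m; the calibration is good to about 2 mm. A picture is of the moment at which its call begins. There is no depth.
- hand_in(): hands the job in, once; it reports no verdict.
The state is a dict: "clock": time; "joint_pos": joint angles; "qvel": joint speeds; "tau": joint torques, N m; "tcp_pos": TCP position; "orientation": TCP orientation; "wrist_force": force on the tool from outside, world axes, zero at the start; "ft_torque": the same for the moment, N m; "finger_gap": finger opening in m.
Only numpy, scipy, OpenCV 4.12 (cv2) and the standard library are available. Lean on these libraries where they do the work, as an engineer would, in place of code of your own. Each camera call takes 0.05 s, during which the arm holds its last target. There are 200 camera calls.

## Working session

There is one attempt and no reset: what is moved stays moved. The work goes in short steps, Python scripts to look and compute and a shell command to move; the robot and the scene stay as the last step left them, time stands still between calls to the robot, and variables do not carry over. Pictures are saved under pics/ and viewed, about 8 in all and at most 12, crops included, and the job is handed in when it is done.

```bash
mkdir -p pics
python3 - <<'E'
from workcell import *
import cv2
s=get_state();print({k:np.round(v,4).tolist() if 0 else v for k,v in s.items()} if 0 else s)
for n in("side","top"):
    c=read_camera(n);cv2.imwrite(f"pics/{n}0.png",c["image"][:,:,::-1]);print(n,c["K"],c["R"],c["t"])
E
```

```text
{'clock': 0.0, 'joint_pos': array([ 1.09341516e+00,  3.14004162e-01,  4.49490459e-02,  1.30359414e+00,
       -1.47182395e-06,  1.43120141e+00]), 'qvel': array([-0.0003892 ,  0.00029196, -0.00034878, -0.00113067, -0.00024785,
       -0.00084198]), 'tau': array([-6.10311963e-04, -4.80616379e+01,  2.98539448e+01,  1.92022260e-02,
       -2.31421045e-04,  1.30131980e-06]), 'tcp_pos': array([0.19031855, 0.54203542, 0.23039449]), 'orientation': array([-2.80590888e-04,  1.68091253e-01,  9.85771004e-01, -8.82954230e-04]), 'wrist_force': array([ 0.91034682, -0.04473564, -0.07288106]), 'ft_torque': array([ 0.00371824, -0.04504893,  0.01848498]), 'finger_gap': 0.08547088956477873}
side [[454.37976288   0.         313.11540721]
 [  0.         454.37976288 195.2734582 ]
 [  0.           0.           1.        ]] [[-0.89114916 -0.45348846 -0.01419107]
 [-0.30238664  0.61695645 -0.7265859 ]
 [ 0.33825359 -0.64320522 -0.68692907]] [0.55195218 0.20257614 1.78013607]
top [[365.64150574   0.         321.17686638]
 [  0.         365.64150574 202.49682147]
 [  0.           0.           1.        ]] [[ 0.003664   -0.9999884   0.00312721]
 [-0.98849122 -0.00409478 -0.15122284]
 [ 0.15123389 -0.00253714 -0.98849475]] [0.1094246  0.58250708 1.51515455]
```

View pics/side0.png

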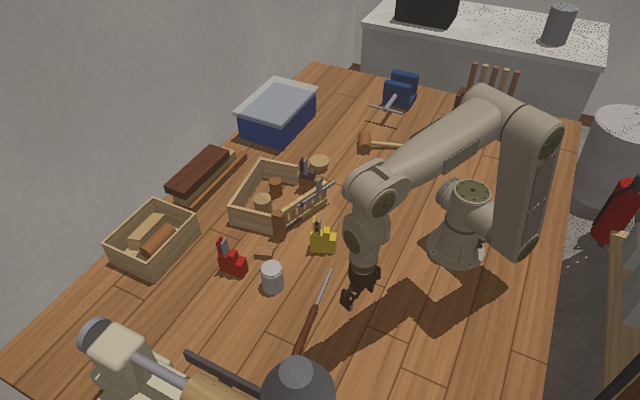

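View pics/top0.png

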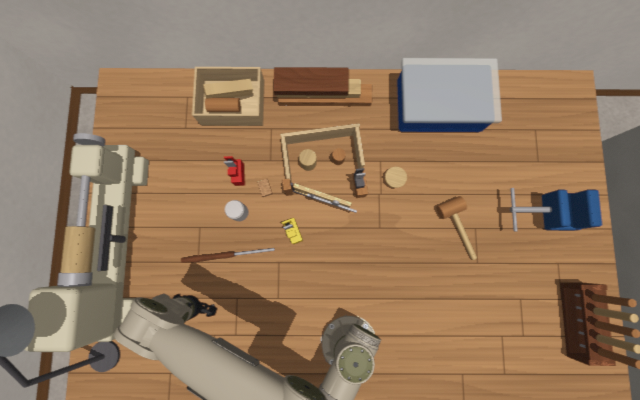

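The pen is at about (270,195) in the side view and (325,160) in the top view. There are three post-shaped things in the top view: red (235,170), yellow (291,231) and a dark catch on timber at (360,182). The last stands beside the gate's free end and is neither red nor yellow, so it is the one meant. I'll confirm it in an enlarged crop.

Run:
```python
import cv2,numpy as np
a=cv2.imread("pics/side0.png")[140:260,220:350];b=cv2.imread("pics/top0.png")[120:240,270:380]
f=lambda i,s:cv2.resize(i,None,fx=s,fy=s,interpolation=cv2.INTER_CUBIC)
cv2.imwrite("pics/s1.png",f(a,5)[:600]); cv2.imwrite("pics/t1.png",f(b,5)[:600])
```

```text
(no output)
```

View pics/s1.png

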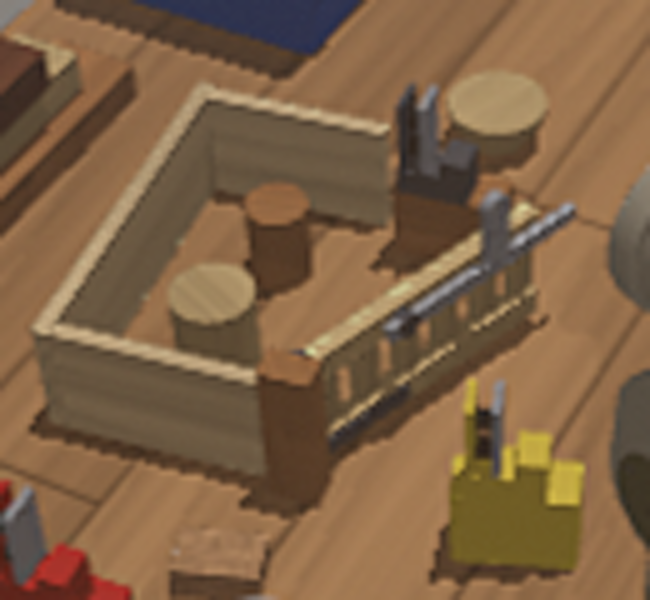

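View pics/t1.png

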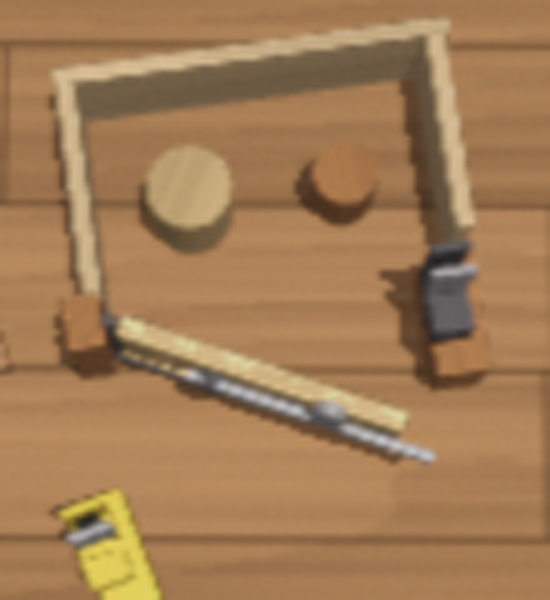

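The crops (5x) confirm the grey catch on brown timber in the side view at (308,165), and (359,180) in the top view. They also give the tab head at side (318.8,179) and top (336,202), the bar tip at side (334.4,182) and top (356.6,211.4), and the pivot at side (299.6,205) and top (310.6,196). Next I'll triangulate these and fit the pen and gate.

```bash
cat > h.py <<'E'
from workcell import *
import cv2, numpy as np
from scipy.optimize import least_squares
def cams(): return {n:read_camera(n) for n in("side","top")}
def proj(c,X): 
    p=c["K"]@(c["R"]@np.asarray(X,float)+c["t"]); return p[:2]/p[2]
def tri(c,us,ut): return least_squares(lambda X:np.r_[proj(c["side"],X)-us,proj(c["top"],X)-ut],[.5,.1,.1])
def onz(c,u,z):
    C=-c["R"].T@c["t"]; d=c["R"].T@np.linalg.solve(c["K"],[*u,1]); return C+d*(z-C[2])/d[2]
E
python3 - <<'E'
from h import *
c=cams()
S=lambda x,y:np.array([220+(x-2)/5,140+(y-2)/5]); T=lambda x,y:np.array([270+(x-2)/5,120+(y-2)/5])
O={"pivot":(S(398,325),T(203,380)),"tip":(S(572,210),T(433,457)),"tab":(S(494,193),T(330,409)),
"backL":(S(37,330),T(58,76)),"backR":(S(205,90),T(445,22)),"wallend":(S(388,128),T(470,222))}
for k,(a,b) in O.items():
    r=tri(c,a,b); print(k,r.x.round(4),r.fun.round(2))
a=onz(c["top"],O["backL"][1],.11);b=onz(c["top"],O["backR"][1],.11);w=onz(c["top"],O["wallend"][1],.11)
print("back",a.round(3),b.round(3),np.linalg.norm(a-b)); d=a-b; yaw0=np.arctan2(-d[0],d[1]); print("yaw",yaw0)
# fit hinge, gate angle direction psi=yaw-q using nominal heights
def P(p,s,out,z):
    x,y,g=p; e=np.array([np.sin(g),-np.cos(g)]); n=np.array([-np.cos(g),-np.sin(g)]) # along gate -y', outwards -x'
    return np.r_[np.array([x,y])+s*e+out*n,z]
L={"pivot":(.095,.023,.115),"tip":(.285,.019,.115),"tab":(.195,.019,.188)}
def f(p): return np.concatenate([np.r_[proj(c["side"],P(p,*L[k]))-O[k][0],proj(c["top"],P(p,*L[k]))-O[k][1]] for k in L])
r=least_squares(f,[.6,.15,0]);print(r.x,r.fun.round(2)); print("q",-(r.x[2]-yaw0))
print("grip",P(r.x,.195,.019,.167), "hinge->side", proj(c["side"],[*r.x[:2],.1]),proj(c["top"],[*r.x[:2],.1]))
E
```

```text
pivot [0.6    0.1568 0.1113] [-0.03 -0.01  0.01  0.03]
tip [ 0.5367 -0.0314  0.1081] [-0.31 -0.04  0.1   0.28]
tab [0.5647 0.056  0.1849] [-0.09 -0.02  0.03  0.09]
backL [0.8615 0.2816 0.1025] [-0.01 -0.    0.    0.01]
backR [ 0.9114 -0.0474  0.0946] [-0.59 -0.16  0.21  0.54]
wallend [ 0.7337 -0.0658  0.1009] [-0.78 -0.16  0.26  0.71]
back [0.859 0.281 0.11 ] [ 0.908 -0.045  0.11 ] 0.3293973065699117
yaw 0.1493858335651466
[ 0.65206571  0.23461212 -0.3571315 ] [ 0.91 -0.97  0.76  0.54 -0.41 -0.34 -1.11  0.56 -0.69 -0.32 -0.59 -0.39]
q 0.5065173331975159
grip [0.56609485 0.05855812 0.167     ] hinge->side [278.17824435 215.04129268] [291.60272946 183.63020657]
```

```bash
cat >> h.py <<'E'
from scipy.spatial.transform import Rotation as Ro
HX,HY,YAW=.6521,.2346,.149
def state():
    s=get_state(); R=Ro.from_quat(s["orientation"],scalar_first=True).as_matrix(); return s,R
def target(q,th,dz=0):
    """TCP for gate angle q, bar angle th; g=YAW-q"""
    g=YAW-q; e=np.array([np.sin(g),-np.cos(g)]); n=np.array([-np.cos(g),-np.sin(g)])
    s=.095+.1*np.cos(th)-.052*np.sin(th); z=.115+.1*np.sin(th)+.052*np.cos(th)-.019
    return np.r_[np.array([HX,HY])+s*e+.019*n,z+dz],g
def togo(X,g):
    s,R=state(); d=R.T@(X-s["tcp_pos"])/.04
    a=np.arctan2(R[1,1],R[0,1])-g; a=(a+np.pi/2)%np.pi-np.pi/2
    print("t",round(s["clock"],2),"units",d.round(3),"turn",round(a,3),"F",s["wrist_force"].round(1),"q6",s["joint_pos"][5].round(2),"gap",round(s["finger_gap"],4),"tcp",s["tcp_pos"].round(4))
E
python3 -m crank '{"travel":[[-5,-3.2,0],[-5,-3.2,0],[-5,-3.2,0],[-5,-3.2,0],[-5,-3.2,0]],"turn":[0.6,0.6,0.6,0.6,0.6]}'
python3 -c "
from h import *
X,g=target(.5065,0,.08); togo(X,g)"
```

```text
clock: 0.62
tcp_pos: [0.3195, 0.3769, 0.2312]
orientation: [0.0, 0.454, 0.891, 0.0]
wrist_force: [-0.2, 0.1, 0.7]
finger_gap: 0.0855
t 0.62 units [-10.061   0.314   0.08 ] turn 0.985 F [-0.2  0.1  0.7] q6 1.65 gap 0.0855 tcp [0.3195 0.3769 0.2312]
```

```bash
python3 -m crank '{"travel":[[-5.1,0.15,0],[-5.1,0.15,0],[-5.1,0.15,0],[-5.1,0.15,0],[-5.1,0.15,0]],"turn":[0.6,0.6,0.6,0.6,0.6]}' 60 >/dev/null
python3 -c "
from h import *
X,g=target(.5065,0,.08); togo(X,g)"
```

```text
t 1.03 units [-3.997  2.91   0.085] turn 0.384 F [0.4 1.  0. ] q6 1.83 gap 0.0602 tcp [0.4455 0.2153 0.2313]
```

```bash
python3 -m crank '{"travel":[[-4,2.9,0],[-4,2.9,0],[-4,2.9,0],[-4,2.9,0],[-4,2.9,0]],"turn":[0.384,0.384,0.384,0.384,0.384]}' 60 >/dev/null
python3 -m crank '{"travel":[[0,0,0],[0,0,0]],"turn":[0,0]}' 60 >/dev/null
python3 - <<'E'
from h import *
X,g=target(.5065,0,.08); togo(X,g)
c=cams()
f=lambda i:cv2.resize(i,None,fx=4,fy=4,interpolation=cv2.INTER_CUBIC)
cv2.imwrite("pics/m2.png",np.hstack([f(c["side"]["image"][130:250,260:355,::-1]),f(c["top"]["image"][130:250,280:380,::-1])]))
E
```

```text
t 1.62 units [-0.029  0.007  0.062] turn 0.003 F [ 0.3  0.7 -0.3] q6 1.89 gap 0.0604 tcp [0.5662 0.0598 0.2305]
```

View pics/m2.png

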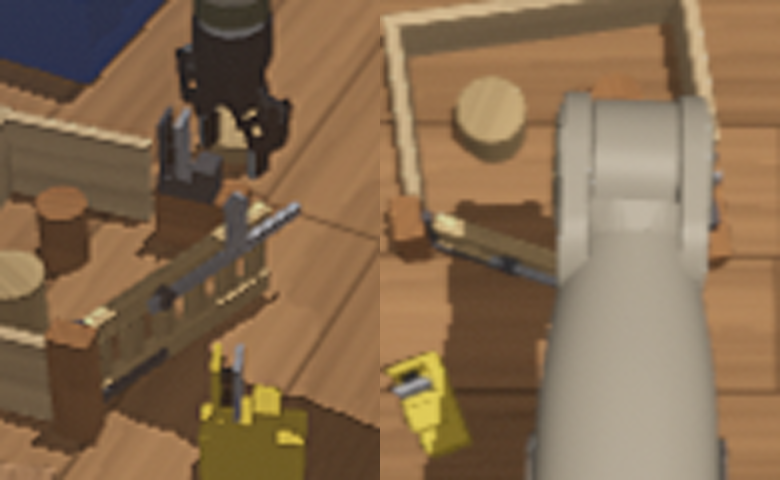

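The side view shows the open fingers straddling the tab, which is at crop (235,205). Descending.

```bash
python3 -m crank '{"travel":[[0,0,0.7],[0,0,1.4],[0,0,1.8],[0,0,2.06],[0,0,2.06]],"turn":[0,0,0,0,0]}' 60
python3 -m crank '{"travel":[[0,0,0],[0,0,0],[0,0,0],[0,0,0],[0,0,0]],"turn":[0,0,0,0,0]}' 0 30
python3 -m crank '{"travel":[[0,0,0],[0,0,0],[0,0,0],[0,0,0],[0,0,0]],"turn":[0,0,0,0,0]}'
python3 -c "
from h import *
X,g=target(.5065,0); togo(X,g);print(get_state()['ft_torque'])
c=cams()['side']['image'][130:250,260:355,::-1]
cv2.imwrite('pics/g3.png',cv2.resize(c,None,fx=5,fy=5,interpolation=cv2.INTER_CUBIC))"
```

```text
clock: 2.13
tcp_pos: [0.5634, 0.0627, 0.1468]
orientation: [-0.001, 0.819, 0.574, -0.002]
wrist_force: [0.0, 0.8, 0.0]
finger_gap: 0.06
clock: 2.55
tcp_pos: [0.5662, 0.0616, 0.1502]
orientation: [0.0, 0.819, 0.573, 0.001]
wrist_force: [-2.1, 0.8, 4.8]
finger_gap: 0.0099
clock: 2.97
tcp_pos: [0.5661, 0.0616, 0.1503]
orientation: [0.0, 0.819, 0.573, 0.001]
wrist_force: [-1.9, 1.4, 5.4]
finger_gap: 0.0098
t 2.97 units [-0.072  0.024  0.056] turn 0.007 F [-1.9  1.4  5.4] q6 1.89 gap 0.0098 tcp [0.5661 0.0616 0.1503]
[0.23931427 0.43401343 0.39526966]
```

View pics/g3.png

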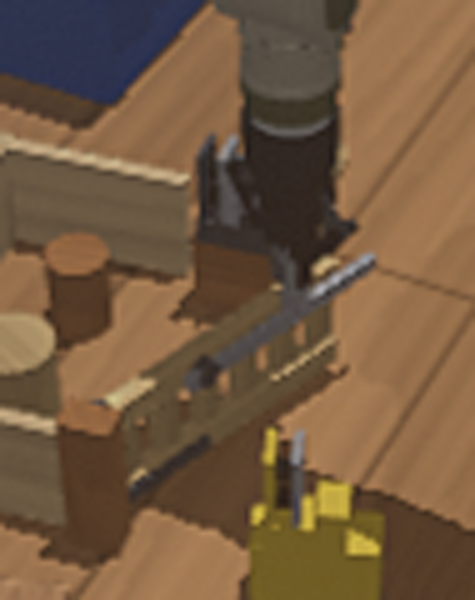

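Gripped: the gap of 9.8 mm matches the 10 mm tab. Now I'll lift along the arc to about 0.23 rad.

```bash
python3 -m crank '{"travel":[[0.05,0,-0.083],[0.10,0,-0.166],[0.16,0,-0.25],[0.23,0,-0.347],[0.30,0,-0.43]],"turn":[0,0,0,0,0]}'
python3 -m crank '{"travel":[[0.07,0,-0.09],[0.07,0,-0.09],[0.07,0,-0.09]],"turn":[0,0,0]}'
python3 - <<'E'
from h import *
X,g=target(.5065,.23); togo(X,g);print(get_state()['ft_torque'])
c=cams()['side'];cv2.imwrite("pics/l4.png",cv2.resize(c['image'][130:250,260:355,::-1],None,fx=5,fy=5,interpolation=cv2.INTER_CUBIC))
for th in (0,.1,.15,.2,.25,.3):
    gg=YAW-.5065;e=np.array([np.sin(gg),-np.cos(gg)]);n=np.array([-np.cos(gg),-np.sin(gg)])
    p=np.r_[np.array([HX,HY])+(.095+.19*np.cos(th))*e+.019*n,.115+.19*np.sin(th)]
    print(th,((proj(c,p)-[260,130])*5+2).round(0))
E
```

```text
clock: 3.48
tcp_pos: [0.5692, 0.0727, 0.166]
orientation: [-0.0, 0.82, 0.573, -0.001]
wrist_force: [-2.8, -1.6, -2.9]
finger_gap: 0.0093
clock: 3.73
tcp_pos: [0.571, 0.0758, 0.17]
orientation: [-0.0, 0.82, 0.573, 0.0]
wrist_force: [-3.2, -0.0, -1.1]
finger_gap: 0.0099
t 3.73 units [-0.085  0.035  0.014] turn 0.007 F [-3.2 -0.  -1.1] q6 1.91 gap 0.0099 tcp [0.571  0.0758 0.17  ]
[-0.09847331  0.67950542  0.36971577]
0 [370. 258.]
0.1 [370. 242.]
0.15 [369. 234.]
0.2 [368. 226.]
0.25 [366. 219.]
0.3 [364. 212.]
```

View pics/l4.png

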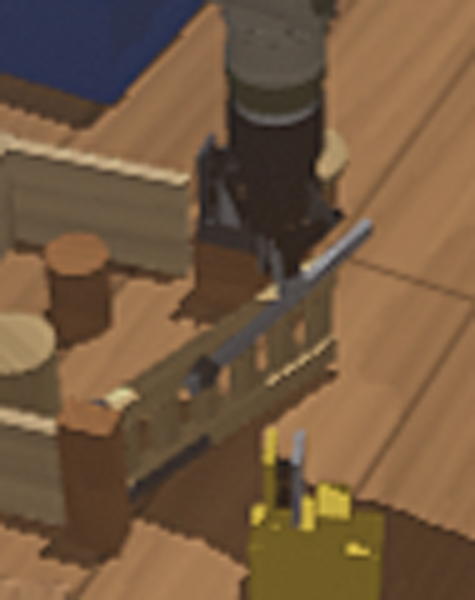

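The bar tip is at crop (369,226), so θ ≈ 0.2, raised well clear. Now I'll swing the gate along the arc about the hinge, which sits at tool (177, 21) mm.

```bash
python3 -m crank '{"travel":[[-0.021,0.222,0],[-0.031,0.445,0],[-0.030,0.668,0],[-0.018,0.890,0],[-0.018,0.890,0]],"turn":[-0.05,-0.1,-0.15,-0.2,-0.2]}'
python3 -c "
from h import *
X,g=target(.3065,.21); togo(X,g);print(get_state()['ft_torque'])"
```

```text
clock: 4.25
tcp_pos: [0.6057, 0.0632, 0.1694]
orientation: [-0.001, 0.758, 0.652, 0.002]
wrist_force: [-1.5, 4.9, -3.3]
finger_gap: 0.0095
t 4.25 units [-0.136 -0.002  0.042] turn 0.008 F [-1.5  4.9 -3.3] q6 1.69 gap 0.0095 tcp [0.6057 0.0632 0.1694]
[0.98975136 0.38934505 0.54014051]
```

```bash
python3 -m crank '{"travel":[[-0.021,0.222,0],[-0.031,0.445,0],[-0.030,0.668,0],[-0.030,0.668,0],[-0.030,0.668,0]],"turn":[-0.05,-0.1,-0.15,-0.15,-0.15]}'
python3 - <<'E'
from h import *
X,g=target(.1565,.21); togo(X,g);print(get_state()['ft_torque'])
c=cams()['side'];cv2.imwrite("pics/l5.png",cv2.resize(c['image'][130:230,260:355,::-1],None,fx=6,fy=6,interpolation=cv2.INTER_CUBIC))
E
```

```text
clock: 4.67
tcp_pos: [0.6301, 0.0591, 0.1692]
orientation: [-0.002, 0.708, 0.707, 0.001]
wrist_force: [-1.8, 7.0, -3.6]
finger_gap: 0.0099
t 4.67 units [-0.159  0.04   0.036] turn 0.006 F [-1.8  7.  -3.6] q6 1.54 gap 0.0099 tcp [0.6301 0.0591 0.1692]
[1.48350711 0.30237086 0.38992517]
```

View pics/l5.png

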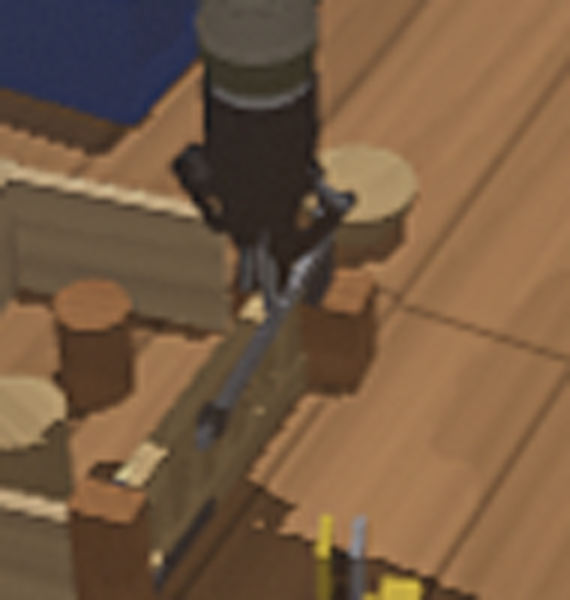

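```bash
cat >> h.py <<'E'
def feel():
    s,R=state(); r=s["tcp_pos"][:2]-[HX,HY]; F=s["wrist_force"]
    m=-(r[0]*F[1]-r[1]*F[0]+s["ft_torque"][2]); y=R[:2,1]
    print("t",round(s["clock"],2),"F",F.round(1),"Fn",round(F[:2]@y,1),"T",s["ft_torque"].round(2),"closing M",round(m,2),"/.285=",round(m/.285,1),"tcp",s["tcp_pos"].round(4),"g",round(np.arctan2(y[1],y[0]),3),"gpos",round(np.arctan2(r[0],-r[1])-np.arctan2(-.019,.18),3))
E
python3 -m crank '{"travel":[[0.03,0,0],[0.03,0,0]],"turn":[0,0]}' >/dev/null;python3 -c "from h import *;feel()"
python3 -m crank '{"travel":[[-0.013,0.133,0],[-0.013,0.133,0]],"turn":[-0.03,-0.03]}' >/dev/null;python3 -c "from h import *;feel()"
```

```text
t 4.93 F [-1.4  4.7 -3.7] Fn -1.5 T [1.08 0.35 0.31] closing M 0.04 /.285= 0.2 tcp [0.6298 0.0595 0.1696] g -0.001 gpos -0.021
t 5.1 F [-1.5  5.6 -3.9] Fn -1.3 T [1.17 0.39 0.41] closing M -0.07 /.285= -0.2 tcp [0.6357 0.0589 0.1694] g 0.03 gpos 0.012
```

```bash
for i in 1 ; do python3 -m crank '{"travel":[[0.02,0.088,0],[0.02,0.088,0]],"turn":[-0.02,-0.02]}' >/dev/null;python3 -c "from h import *;feel()"; 
python3 -m crank '{"travel":[[0.01,0.088,0],[0.01,0.088,0]],"turn":[-0.02,-0.02]}' >/dev/null;python3 -c "from h import *;feel()"; done
```

```text
t 5.27 F [-1.2  2.4 -3. ] Fn -1.1 T [0.67 0.43 0.44] closing M -0.19 /.285= -0.7 tcp [0.6393 0.059  0.1697] g 0.05 gpos 0.033
t 5.43 F [-2.3  2.3 -1.6] Fn -2.1 T [0.33 0.48 0.43] closing M -0.01 /.285= -0.0 tcp [0.643  0.0591 0.1699] g 0.07 gpos 0.053
```

```bash
python3 -m crank '{"travel":[[0.004,0.044,0],[0.004,0.044,0]],"turn":[-0.01,-0.01]}' >/dev/null;python3 -c "from h import *;feel()"
python3 -m crank '{"travel":[[0.004,0.044,0],[0.004,0.044,0]],"turn":[-0.01,-0.01]}' >/dev/null;python3 -c "from h import *;feel()"
```

```text
t 5.6 F [-1.5  0.4 -0.6] Fn -1.5 T [0.09 0.46 0.43] closing M -0.16 /.285= -0.6 tcp [0.6446 0.0591 0.1699] g 0.079 gpos 0.062
t 5.77 F [-2.  -2.2  0.6] Fn -2.1 T [-0.25  0.42  0.43] closing M -0.1 /.285= -0.3 tcp [0.6464 0.0593 0.17  ] g 0.089 gpos 0.073
```

```bash
python3 -m crank '{"travel":[[-0.006,0.036,0],[-0.006,0.036,0]],"turn":[-0.008,-0.008]}' >/dev/null;python3 -c "from h import *;feel()"
python3 -m crank '{"travel":[[-0.004,0.036,0],[-0.004,0.036,0]],"turn":[-0.008,-0.008]}' >/dev/null;python3 -c "from h import *;feel()"
```

```text
t 5.93 F [-2.3 -1.8  0.4] Fn -2.4 T [-0.42  0.46  0.47] closing M -0.08 /.285= -0.3 tcp [0.6479 0.0592 0.17  ] g 0.097 gpos 0.081
t 6.1 F [-2.4 -2.8  1.5] Fn -2.7 T [-0.56  0.47  0.47] closing M -0.05 /.285= -0.2 tcp [0.6493 0.0593 0.17  ] g 0.105 gpos 0.089
```

```bash
python3 -m crank '{"travel":[[-0.004,0.036,0],[-0.004,0.036,0]],"turn":[-0.008,-0.008]}' >/dev/null;python3 -c "from h import *;feel()"
```

```text
t 6.27 F [-1.4 -2.7  1.1] Fn -1.7 T [-0.72  0.39  0.43] closing M -0.19 /.285= -0.7 tcp [0.6508 0.0593 0.17  ] g 0.113 gpos 0.098
```

```bash
python3 -m crank '{"travel":[[-0.015,0.036,0],[-0.015,0.036,0]],"turn":[-0.008,-0.008]}' >/dev/null;python3 -c "from h import *;feel()"
python3 -m crank '{"travel":[[-0.006,0.036,0],[-0.006,0.036,0]],"turn":[-0.008,-0.008]}' >/dev/null;python3 -c "from h import *;feel()"
```

```text
t 6.43 F [-2.4 -2.6  1.7] Fn -2.7 T [-0.56  0.45  0.41] closing M 0.01 /.285= 0.0 tcp [0.6522 0.0592 0.1698] g 0.121 gpos 0.106
t 6.6 F [-1.5 -3.5  1.7] Fn -1.9 T [-0.49  0.5   0.43] closing M -0.16 /.285= -0.6 tcp [0.6536 0.0593 0.1698] g 0.129 gpos 0.114
```

```bash
python3 -m crank '{"travel":[[-0.006,0.036,0],[-0.006,0.036,0]],"turn":[-0.008,-0.008]}' >/dev/null;python3 -c "from h import *;feel()"
```

```text
t 6.77 F [-3.  -3.3  1.8] Fn -3.4 T [-0.46  0.61  0.35] closing M 0.18 /.285= 0.6 tcp [0.6548 0.0593 0.1698] g 0.138 gpos 0.12
```

```bash
python3 -m crank '{"travel":[[-0.006,0.022,0],[-0.006,0.022,0]],"turn":[-0.005,-0.005]}' >/dev/null;python3 -c "from h import *;feel()"
```

```text
t 6.93 F [-4.1 -2.6  3.5] Fn -4.4 T [-0.4   0.96  0.31] closing M 0.41 /.285= 1.4 tcp [0.655  0.0593 0.1697] g 0.142 gpos 0.122
```

```bash
python3 -m crank '{"travel":[[0,0,0],[0,0,0]],"turn":[0,0]}' >/dev/null;python3 -c "from h import *;feel()"
```

```text
t 7.1 F [-5.  -2.2  3.9] Fn -5.3 T [-0.43  0.89  0.33] closing M 0.56 /.285= 2.0 tcp [0.655  0.0593 0.1697] g 0.142 gpos 0.122
```

```bash
python3 -m crank '{"travel":[[0,0.022,0],[0,0.022,0],[0,0.022,0]],"turn":[-0.004,-0.004,-0.004]}' >/dev/null;python3 -c "from h import *;feel()"
```

```text
t 7.35 F [-6.4 -2.5  4.1] Fn -6.6 T [-0.44  1.21  0.29] closing M 0.83 /.285= 2.9 tcp [0.6553 0.0593 0.1697] g 0.146 gpos 0.124
```

```bash
python3 -m crank '{"travel":[[0,0.022,0],[0,0.022,0],[0,0.022,0]],"turn":[-0.004,-0.004,-0.004]}' >/dev/null;python3 -c "from h import *;feel()"
```

```text
t 7.6 F [-8.3 -3.3  4.7] Fn -8.7 T [-0.53  1.42  0.23] closing M 1.23 /.285= 4.3 tcp [0.6556 0.0593 0.1697] g 0.15 gpos 0.125
```

```bash
python3 -m crank '{"travel":[[0,0.022,0],[0,0.022,0],[0,0.022,0]],"turn":[-0.002,-0.002,-0.002]}' >/dev/null;python3 -c "from h import *;feel()"
python3 -m crank '{"travel":[[0,0.022,0],[0,0.022,0],[0,0.022,0]],"turn":[-0.002,-0.002,-0.002]}' >/dev/null
python3 - <<'E'
from h import *
feel()
c=cams()['side'];cv2.imwrite("pics/l6.png",cv2.resize(c['image'][130:230,260:355,::-1],None,fx=6,fy=6,interpolation=cv2.INTER_CUBIC))
E
```

```text
t 7.85 F [-10.6  -3.9   5. ] Fn -11.1 T [-0.65  1.67  0.26] closing M 1.62 /.285= 5.7 tcp [0.6559 0.0593 0.1697] g 0.152 gpos 0.127
t 8.1 F [-12.2  -4.6   6.3] Fn -12.8 T [-0.7   1.94  0.26] closing M 1.9 /.285= 6.7 tcp [0.6562 0.0594 0.1697] g 0.154 gpos 0.128
```

View pics/l6.png

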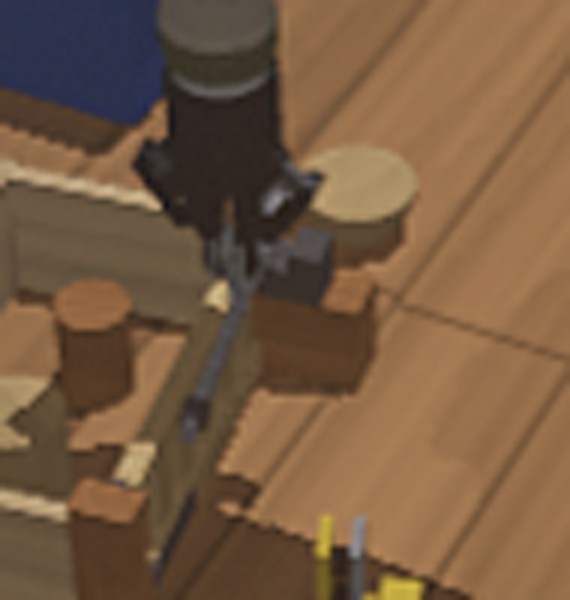

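The bar is leaning on the back plate at about 7 N. I'll ease off slightly, then lower it along the arc, watching the forces.

```bash
python3 -m crank '{"travel":[[0,-0.03,0],[-0.06,-0.03,0.075],[-0.12,-0.03,0.15],[-0.12,-0.03,0.15]],"turn":[0,0,0,0]}' >/dev/null;python3 -c "from h import *;feel()"
```

```text
t 8.53 F [-10.5  -2.9   5.9] Fn -10.9 T [-0.23  1.69  0.28] closing M 1.63 /.285= 5.7 tcp [0.6566 0.0549 0.1641] g 0.154 gpos 0.13
```

```bash
python3 -m crank '{"travel":[[0,-0.04,0],[-0.06,-0.04,0.09],[-0.13,-0.04,0.18],[-0.13,-0.04,0.18]],"turn":[0,0,0,0]}' >/dev/null;python3 -c "from h import *;feel()"
```

```text
t 8.87 F [-6.  -2.9  4.1] Fn -6.4 T [-0.17  1.06  0.22] closing M 0.91 /.285= 3.2 tcp [0.6569 0.0495 0.1566] g 0.154 gpos 0.131
```

```bash
python3 -m crank '{"travel":[[-0.04,0,0.06],[-0.07,0,0.11],[-0.07,0,0.11]],"turn":[0,0,0]}' >/dev/null;python3 -c "from h import *;feel()"
```

```text
t 9.12 F [-7.2 -2.1  4.2] Fn -7.4 T [-0.01  1.15  0.24] closing M 1.12 /.285= 3.9 tcp [0.6574 0.0469 0.1524] g 0.154 gpos 0.133
```

```bash
python3 -m crank '{"travel":[[-0.03,0,0.04],[-0.03,0,0.04]],"turn":[0,0]}' >/dev/null;python3 -c "from h import *;feel()"
```

```text
t 9.28 F [-6.5 -1.5  3.9] Fn -6.6 T [0.08 1.21 0.2 ] closing M 1.03 /.285= 3.6 tcp [0.6576 0.046  0.1508] g 0.154 gpos 0.134
```

```bash
python3 -m crank '{"travel":[[-0.02,0,0.03],[-0.02,0,0.03]],"turn":[0,0]}' >/dev/null;python3 -c "from h import *;feel()"
python3 -m crank '{"travel":[[0,-0.03,0],[0,-0.03,0]],"turn":[0,0]}' >/dev/null;python3 -c "from h import *;feel()"
```

```text
t 9.45 F [-6.2 -0.7  4.3] Fn -6.3 T [0.1  1.11 0.15] closing M 1.04 /.285= 3.6 tcp [0.6576 0.0454 0.1497] g 0.154 gpos 0.134
t 9.62 F [-5.2  1.   5.6] Fn -5.0 T [0.43 0.95 0.13] closing M 0.86 /.285= 3.0 tcp [0.6572 0.0453 0.1497] g 0.154 gpos 0.132
```

```bash
python3 -m crank '{"travel":[[0,0,0],[0,0,0],[0,0,0],[0,0,0],[0,0,0]],"turn":[0,0,0,0,0]}' 45
python3 -m crank '{"travel":[[0,0,-0.5],[0,0,-1],[0,0,-1.7],[0,0,-2.4],[0,0,-3.2]],"turn":[0,0,0,0,0]}' 
python3 -m crank '{"travel":[[4,0,-1],[4,0,-1],[4,0,-1],[4,0,-1],[4,0,-1]],"turn":[0,0,0,0,0]}' 
python3 -m crank '{"travel":[[3,-4,0],[3,-4,0],[3,-4,0],[3,-4,0],[3,-4,0]],"turn":[0,0,0,0,0]}'
python3 - <<'E'
from h import *
c=cams()
f=lambda i:cv2.resize(i,None,fx=4,fy=4,interpolation=cv2.INTER_CUBIC)
cv2.imwrite("pics/m7.png",np.hstack([f(c["side"]["image"][130:250,260:355,::-1]),f(c["top"]["image"][130:250,280:380,::-1])]))
E
```

```text
clock: 10.03
tcp_pos: [0.6577, 0.0443, 0.1491]
orientation: [0.0, 0.651, 0.759, 0.0]
wrist_force: [-1.7, -0.5, 0.6]
finger_gap: 0.045
clock: 10.45
tcp_pos: [0.657, 0.0444, 0.2775]
orientation: [-0.001, 0.651, 0.759, -0.0]
wrist_force: [0.4, -0.6, -0.4]
finger_gap: 0.0451
clock: 10.87
tcp_pos: [0.6318, 0.2094, 0.3196]
orientation: [0.0, 0.648, 0.762, 0.002]
wrist_force: [-0.2, -1.1, 0.4]
finger_gap: 0.0449
clock: 11.28
tcp_pos: [0.4539, 0.2973, 0.3173]
orientation: [-0.0, 0.65, 0.76, 0.0]
wrist_force: [-0.0, 0.9, 0.9]
finger_gap: 0.0448
```

View pics/m7.png

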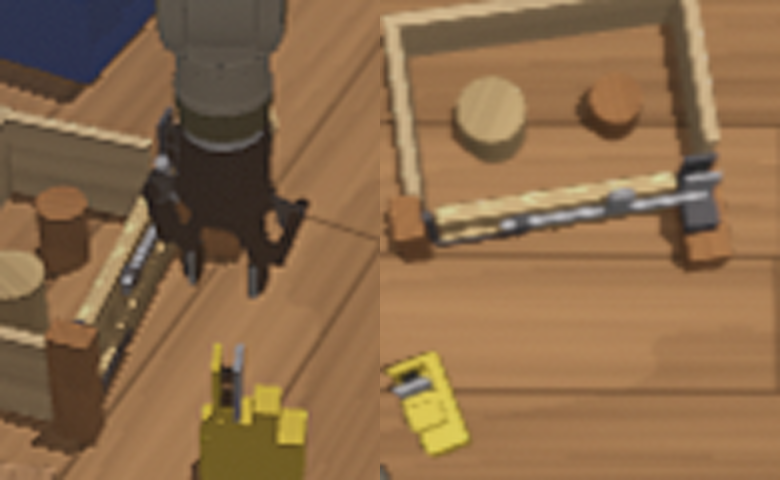

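The top view shows the gate shut, with the bar's end at (710,195) between the lip and the plate. I'll move the arm aside to check from the side view that the bar is down.

```bash
python3 -m crank '{"travel":[[4.5,-2.5,0],[4.5,-2.5,0],[4.5,-2.5,0],[4.5,-2.5,0],[4.5,-2.5,0]],"turn":[0,0,0,0,0]}'
python3 - <<'E'
from h import *
c=cams()
f=lambda i:cv2.resize(i,None,fx=6,fy=6,interpolation=cv2.INTER_CUBIC)
cv2.imwrite("pics/m8.png",np.hstack([f(c["side"]["image"][145:235,270:335,::-1]),f(c["top"]["image"][155:245,335:400,::-1])]))
g=YAW
for q in(-.02,0,.02,.04):
  g=YAW-q;e=np.array([np.sin(g),-np.cos(g)]);n=np.array([-np.cos(g),-np.sin(g)])
  for th in (0,.05,.1):
    p=np.r_[np.array([HX,HY])+(.095+.1*np.cos(th)-.073*np.sin(th))*e+.019*n,.115+.1*np.sin(th)+.073*np.cos(th)]
    print(q,th,"tabtop side",((proj(c["side"],p)-[270,145])*6+2.5).round(0),"top",((proj(c["top"],p)-[335,155])*6+2.5+[390,0]).round(0))
E
```

```text
clock: 11.8
tcp_pos: [0.3295, 0.4604, 0.3173]
orientation: [0.0, 0.651, 0.759, 0.0]
wrist_force: [0.6, 0.7, -0.2]
finger_gap: 0.0451
-0.02 0 tabtop side [170. 140.] top [422. 127.]
-0.02 0.05 tabtop side [168. 138.] top [417. 126.]
-0.02 0.1 tabtop side [165. 136.] top [411. 126.]
0 0 tabtop side [175. 142.] top [422. 133.]
0 0.05 tabtop side [173. 140.] top [417. 132.]
0 0.1 tabtop side [170. 138.] top [411. 131.]
0.02 0 tabtop side [180. 143.] top [423. 139.]
0.02 0.05 tabtop side [178. 141.] top [417. 138.]
0.02 0.1 tabtop side [176. 139.] top [412. 137.]
0.04 0 tabtop side [185. 145.] top [423. 145.]
0.04 0.05 tabtop side [183. 143.] top [417. 144.]
0.04 0.1 tabtop side [180. 141.] top [412. 143.]
```

View pics/m8.png

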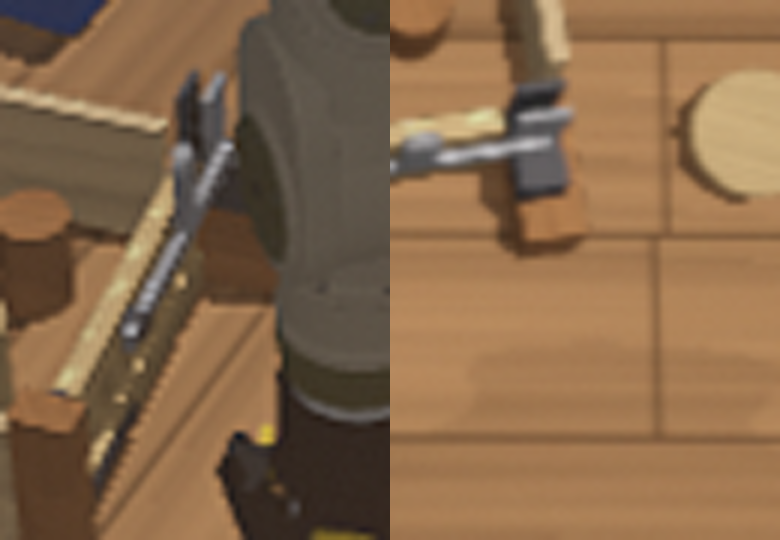

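```bash
python3 -m crank '{"travel":[[2.5,-3.1,0],[2.5,-3.1,0],[2.5,-3.1,0],[2.5,-3.1,0],[2.5,-3.1,0]],"turn":[0,0,0,0,0]}'
python3 - <<'E'
from h import *
c=cams()
f=lambda i:cv2.resize(i,None,fx=9,fy=9,interpolation=cv2.INTER_CUBIC)
cv2.imwrite("pics/m9.png",np.hstack([f(c["side"]["image"][150:210,280:325,::-1]),f(c["top"]["image"][165:225,335:378,::-1])]))
q=.02;g=YAW-q;e=np.array([np.sin(g),-np.cos(g)]);n=np.array([-np.cos(g),-np.sin(g)])
for th in (0,.085,.2):
    p=np.r_[np.array([HX,HY])+(.095+.19*np.cos(th))*e+.019*n,.115+.19*np.sin(th)]
    print(th,"tip side",((proj(c["side"],p)-[280,150])*9+4).round(0),"top",((proj(c["top"],p)-[335,165])*9+4+[405,0]).round(0))
E
```

```text
clock: 12.32
tcp_pos: [0.1885, 0.5409, 0.3172]
orientation: [-0.001, 0.649, 0.761, -0.0]
wrist_force: [0.7, -1.2, 0.2]
finger_gap: 0.0449
0 tip side [252. 172.] top [641. 129.]
0.085 tip side [251. 147.] top [643. 122.]
0.2 tip side [248. 116.] top [642. 112.]
```

View pics/m9.png

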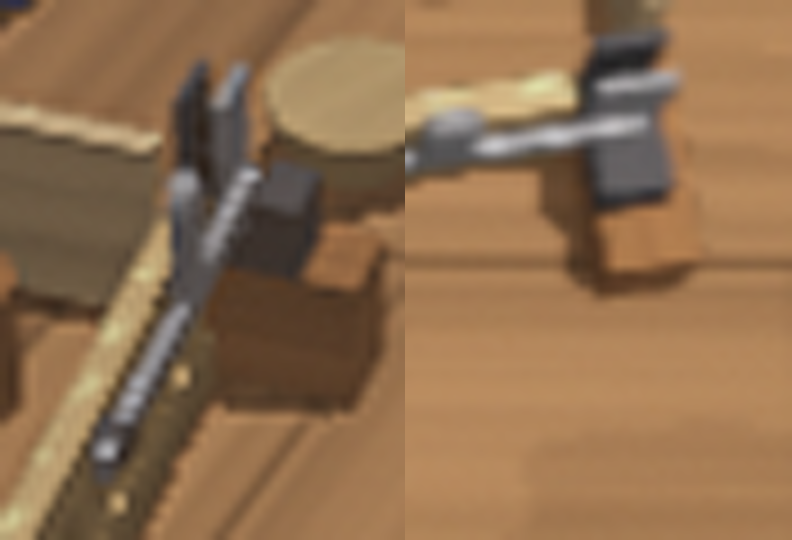

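The side view shows the bar's end at (252,172). That is exactly where a level bar (θ = 0) should appear, between the back plate (230,130) and the lip (285,210), so it is down in the slot.

```bash
python3 -c "
from workcell import *
print(hand_in())"
```

```text
the job is handed in; nothing more can be done
None
```

The gate is shut and latched, and I handed the job in at about 12.4 s of the 58 s allowed.

**What I did:**
1. I pinched the thumb tab and raised the bar to about 0.21 rad while the gate was still about 0.5 rad open.
2. I swung the gate over the lip in small steps until the raised bar met the back plate, then let it lean there at about 7 N. That force is an estimate from the moment at the wrist.
3. I eased off to about 3–4 N, lowered the bar fully, released the tab and moved the arm clear.

**Last checks:**
- **Bar:** in the last side view its end appears where a level bar should (θ ≈ 0), between the lip and the back plate.
- **Gate:** it reads about +0.02 rad from my own fit of the pen's pose, which is good to roughly 0.02.
- **Forces:** the highest readings I took were about 14 N at the wrist and 7 N at the plate, both while leaning.
- **Other things:** those visible in the last crops (the two blanks, the bowl blank and the yellow look-alike) looked unmoved. I did not check the mallet, gouge, tin or sanding block again, though the arm passed well above them and felt no contact.

**Disagreement:** while I swung the gate, a sideways pull on the tab built up to about 7 N, because my hinge position was a few millimetres off. I corrected for it on the way. No check failed.

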